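# Turn over the green card on the baker's flip stand

### The job

The green sponge is out of the oven: mark it by turning the green card on its flip stand, pushing it with the fingertips up and over its spine and then pressing it down until it lies fully flat on the other half of the stand. Only push and press, gently: do not pinch the card, do not lift the stand or shove it about, and leave the brown card and everything else on the counter as they are. Finish with the robot clear of everything.

Things in the scene. Friction and masses are not known exactly. Their poses are not given: they have to be found in the camera images.
- green_stand: Loose wooden stand (about 0.85 kg) of the green card: board 130 x 280 x 16 mm, origin at the centre of its underside, z up. The spine (rod between posts 32 mm tall) runs along its own x axis through the middle, 24 mm above the counter. The card starts on the half towards its own -y (the robot's right); the half towards +y is free, with a flat inlay in a lighter shade.
- green_card (a joint): Angle of the green card about its spine, rad: 0 flat on the -y half, 1.57 upright, 3.14 (end stop) flat on the +y half. It starts standing open at 0.35 to 1.05. The hinge is stiff, so the card stays at whatever angle it is left; about 1 to 1.5 N at its free edge moves it.
- green_edge (a point): Middle of the free edge of the green card, at half its thickness. The card is a flat rigid green panel (a cream frame printed on its first face, a cream disc on the other), 110 mm wide along the spine, reaching 125 mm from the spine axis, 5 mm thick (70 g); lying flat its upper face is 26.5 mm above the counter. Axes as the card: y points from the free edge to the spine.
- brown_stand: Loose wooden stand (about 0.85 kg) of the brown card: board 130 x 280 x 16 mm, origin at the centre of its underside, z up. The spine (rod between posts 32 mm tall) runs along its own x axis through the middle, 24 mm above the counter. The card starts on the half towards its own -y (the robot's right); the half towards +y is free, with a flat inlay in a lighter shade. It is not to be turned.
- brown_card (a joint): Angle of the brown card about its spine, rad: 0 flat on the -y half, 1.57 upright, 3.14 (end stop) flat on the +y half. It starts standing open at 0.35 to 1.05. The hinge is stiff, so the card stays at whatever angle it is left; about 1 to 1.5 N at its free edge moves it.
- brown_edge (a point): Middle of the free edge of the brown card, at half its thickness. The card is a flat rigid brown panel (a cream frame printed on its first face, a cream disc on the other), 110 mm wide along the spine, reaching 125 mm from the spine axis, 5 mm thick (70 g); lying flat its upper face is 26.5 mm above the counter. Axes as the card: y points from the free edge to the spine.
- jar: Bystander: closed green glass jar with a metal cap, 64 mm across, 85 mm tall; origin at the centre of its underside.
- ramekin: Bystander: small open white ceramic cup, 80 mm across, 45 mm tall; origin at the centre of its underside.
- timer: Bystander: orange round kitchen timer, 68 mm across, 52 mm tall; origin at the centre of its underside.
- spatula: Bystander: spatula lying on the counter; origin at the centre of its underside as it lies.
- brush: Bystander: pastry brush lying on the counter; origin at the centre of its underside as it lies.
- bottle: Bystander: brown glass bottle with a black cap, 44 mm across, 120 mm tall; origin at the centre of its underside.

How it is judged:
By the outcome, as a careful person would: the job done as asked, in the order asked, and still so for the second after the job is handed in, with the robot touching nothing.
It also fails if it takes over 48 s, if anything falls off the work surface, if the arm or the gripper's body presses on something with over 40 N, if the wrist force passes 120 N, or if a joint passes its speed limit or range.

### The arm

A 6-joint arm with a two-finger parallel gripper is mounted at the origin on the work surface. World frame = base frame: x ahead of the robot, y to its left, z up, the work surface at z = 0. Lengths are in m, angles in rad, forces in N, time in s.
With the tool pointing down it reaches from about 0.35 to 0.875 m from the base axis. Payload 15.5 kg.
Tool frame: the origin (TCP) lies at the very end of the fingers, on their centre line; the grasp point (between the pads) lies 19 mm behind it; z points along the fingers, x is the direction in which the jaws open and shut, and the axes are right-handed (so a half turn about z gives the same grasp; the last joint's range is limited). The gripper opens to 85 mm and grips with 20 to 120 N. Pads are 22 mm wide; open, the fingers measure 114 mm over their backs; the gripper's body (76 mm by 85 mm) begins 54 mm behind the grasp point. The pads swing forward as they close: fully open they stand 13 mm farther back than shut.
Start: joints at [1.03, 0.494, 1.345, -0, 1.302, -0.096], TCP at [0.269, 0.564, 0.231] pointing down, gripper open.
Joint ranges: [-2.91, 2.91], [-0.82, 2.16], [0.22, 2.67], [-1.22, 4.37], [0.12, 2.79], [-3.08, 3.08]. Speed limits (rad/s): [1.89, 1.89, 2.57, 3.01, 3.01, 3.01].

### API

Orientations are given as a rotation vector (axis times angle).
In Python, from cell import telemetry, viewer, ticket gives the robot as it stands.
- The arm moves only by the shell command python3 -m jog 'ROWS' [OPENING] [FORCE]. ROWS is a JSON object of lists of equal length, an entry for each row: "slide": the shift along the tool's x, y, z in m, a list of three; "yaw": the turn about the tool's z in rad. In form: {"slide": [[x, y, z], ...], "yaw": [yaw, ...]}. A call has 1 to 20 rows; each row shifts and turns the commanded pose from where the row before left it, along the tool's axes as they then stand; what a row does not reach is not made up. A row lasts 1/8 s, in which the tool goes at most 62.5 mm and 10.7 degrees, less where a joint would pass 70% of its speed; a pose out of reach is approached as far as the arm can. A call is refused whole if a number of a shift passes 0.0625 or a number of a turn 0.188, either way. A call with a gripper value outside its range is refused whole. OPENING is the opening, from 0 (shut) to 1 (fully open), set as the call begins (- or left out, the last holds). The fingers move at their own pace and stop on an object; FORCE is the grip in N (left out, the last holds). Time passes only in rows, so rows that do not move let the fingers close. It gives the time, the measured TCP pose, the force and the opening at its end, in the units of the state.
- telemetry.get_obs(): the state, without advancing time (a new reading comes with each control period).
- viewer.snapshot(name): name is "side" or "top" or "wrist"; returns a dict with "color" (480x640x3 uint8, red, green, blue), "z_map" (480x640 float32, m along the optical axis (not along the pixel's ray), 0 where there is no reading), "fx", "fy", "cx", "cy" (pixels), "position" and "attitude" of the camera in the world. Camera axes: x right, y up, looking along -z (the intrinsics and any distortion apply to the point x, -y, -z); pixel columns grow to the right and rows downward; lengths in m; the calibration is good to about 2 mm. A picture is of the moment at which its call begins.
- ticket.job_done(): hands the job in, once; it reports no verdict.
Trained networks look in a picture, given as the dict that the camera call returned (one of the last four; its "shot" number tells which), for a name from the list of things; names that differ only in an ending like _2 or _b are one class to them, and where a whole thing is asked for, a point or a joint stands for the part that bears it (a point fixed in the world has none). Each returns a list of dicts, best first, with "conf" (0 to 1); they miss things now and then, are a little off and sometimes report something else, mostly with a low value. They report only what shows in the picture. A call takes as long as a camera call.
- viewer.regions_of(picture, thing): "mask" (480x640 bool, what is visible of it) and "xy" ([column, row] in pixels, amid what is visible of it).
The state is a dict: "time": time; "joint_positions": joint angles; "dq": joint speeds; "effort": joint torques, N m; "eef_pos": TCP position; "orientation": TCP orientation; "contact_force": force on the tool from outside, world axes, zero at the start; "ft_torque": the same for the moment, N m; "width": opening from 0.0 (shut) to 1.0 (fully open).
Only numpy, scipy, OpenCV 4.12 (cv2) and the standard library are available. Lean on these libraries where they do the work, as an engineer would, in place of code of your own. Each camera call takes 0.05 s, during which the arm holds its last target. There are 200 camera calls.

## Working session

There is one attempt and no reset: what is moved stays moved. The work goes in short steps, Python scripts to look and compute and a shell command to move; the robot and the scene stay as the last step left them, time stands still between calls to the robot, and variables do not carry over. Pictures are saved under pics/ and viewed, about 8 in all and at most 12, crops included, and the job is handed in when it is done.

```bash
mkdir -p pics; cat > h.py <<'E'
import numpy as np,cv2
from scipy.spatial.transform import Rotation as R
from cell import telemetry,viewer,ticket
def cloud(s):
    z=s["z_map"];v,u=np.mgrid[0:480,0:640]
    p=np.stack([(u-s["cx"])/s["fx"]*z,-(v-s["cy"])/s["fy"]*z,-z],-1)
    a=np.array(s["attitude"])
    r=R.from_rotvec(a) if a.shape==(3,) else (R.from_matrix(a) if a.shape==(3,3) else R.from_quat(a))
    return r.apply(p.reshape(-1,3)).reshape(p.shape)+np.array(s["position"])
def save(s,n): cv2.imwrite("pics/"+n,s["color"][...,::-1])
E
python3 - <<'E'
from h import *
o=telemetry.get_obs(); print(o)
a=viewer.snapshot("top");b=viewer.snapshot("side")
print(a["position"],a["attitude"],{k:a[k] for k in a if k not in("color","z_map")})
cv2.imwrite("pics/a.png",cv2.resize(np.hstack([a["color"],b["color"]]),(800,300),interpolation=cv2.INTER_AREA)[...,::-1])
save(a,"top.png")
for s in(a,b):
  c=cloud(s)
  for n in["green_stand","green_card","brown_stand","brown_card","jar","ramekin","timer","spatula","brush","bottle"]:
    for d in viewer.regions_of(s,n)[:2]:
      m=d["mask"]&(s["z_map"]>0);p=c[m]
      if len(p): print(n,round(d["conf"],2),d["xy"],m.sum(),p.mean(0).round(3),np.percentile(p,2,0).round(3),np.percentile(p,98,0).round(3))
E
```

```text
{'time': 0.0, 'joint_positions': array([ 1.03052073e+00,  4.94214957e-01,  1.34614480e+00,  6.15142687e-06,
        1.30250858e+00, -9.54961302e-02]), 'dq': array([-0.00062344, -0.00131262,  0.00025323,  0.00048799, -0.00085167,
        0.00208856]), 'effort': array([ 6.54756786e-04, -8.82162094e+01, -3.83878505e+01, -3.86163310e-05,
        9.98345698e-03, -1.11171996e-04]), 'eef_pos': array([0.26871324, 0.56387476, 0.23067587]), 'orientation': array([ 2.65621726e+00,  1.67646426e+00, -1.79267762e-03]), 'contact_force': array([-0.32997019, -0.68977899, -0.31283841]), 'ft_torque': array([-0.02350729, -0.02509386, -0.00184246]), 'width': 1.0053199892152096}
[ 0.30744514 -0.01034453  1.56530381] [ 0.15342278 -0.15385203 -1.58578134] {'fx': 600.9441524754978, 'fy': 600.9441524754978, 'cx': 332.74183462221043, 'cy': 234.3313327739478, 'position': array([ 0.30744514, -0.01034453,  1.56530381]), 'attitude': array([ 0.15342278, -0.15385203, -1.58578134]), 'shot': 1}
green_stand 0.69 [414.9, 255.3] 5452 [ 0.555 -0.222  0.035] [ 0.494 -0.36   0.002] [ 0.621 -0.09   0.118]
green_card 0.82 [434
[... 1624 characters left out ...]
.027] [0.539 0.207 0.077]
jar 0.97 [354.2, 183.6] 744 [0.738 0.149 0.055] [0.712 0.133 0.005] [0.768 0.183 0.088]
ramekin 0.81 [374.4, 211.2] 770 [0.774 0.05  0.025] [0.738 0.009 0.001] [0.807 0.084 0.047]
timer 0.81 [387.3, 278.4] 687 [ 0.743 -0.178  0.037] [ 0.717 -0.197  0.006] [ 0.773 -0.144  0.054]
spatula 0.78 [258.5, 131.1] 605 [0.487 0.509 0.008] [ 0.336  0.479 -0.001] [0.597 0.543 0.022]
brush 0.79 [283.7, 453.7] 1987 [ 0.461 -0.527  0.018] [ 0.355 -0.558  0.006] [ 0.538 -0.498  0.023]
bottle 0.95 [379.6, 387.5] 867 [ 0.654 -0.465  0.069] [ 0.637 -0.477  0.008] [ 0.675 -0.446  0.122]
bottle 0.44 [287.1, 453.8] 2044 [ 0.461 -0.527  0.018] [ 0.353 -0.558  0.004] [ 0.539 -0.497  0.023]
```

```bash
python3 - <<'E'
from h import *
a=viewer.snapshot("top");c=cloud(a)
for g in("green","brown"):
  m=viewer.regions_of(a,g+"_card")[0]["mask"]&(a["z_map"]>0)
  k=cv2.erode(m.astype(np.uint8),np.ones((3,3)))>0;p=c[k]
  A=p-np.median(p,0);n=np.linalg.svd(A)[2][2];n*=np.sign(n[2]);print(g,"card n",n.round(3),"angle",np.arccos(n[2]).round(3),"res",(A@n).std().round(4))
  m=viewer.regions_of(a,g+"_stand")[0]["mask"]&(a["z_map"]>0)
  p=c[m&(c[...,2]>.009)&(c[...,2]<.022)]
  # free half of board
  (x,y),wh,ang=cv2.minAreaRect(p[:,:2].astype(np.float32));print("rect",x,y,wh,ang)
  # full mask projected
  p=c[cv2.erode(m.astype(np.uint8),np.ones((2,2)))>0];print("full",cv2.minAreaRect(p[:,:2].astype(np.float32)))
E
```

```text
green card n [-0.031  0.778  0.627] angle 0.893 res 0.0027
rect 0.5590014457702637 -0.2260487824678421 (0.13105745613574982, 0.28035226464271545) 2.2736129760742188
full ((0.5574906468391418, -0.2297685444355011), (0.13011261820793152, 0.2841215431690216), 2.606457471847534)
brown card n [-0.061  0.412  0.909] angle 0.43 res 0.0033
rect 0.47640886902809143 0.2109864354133606 (0.13095329701900482, 0.28028759360313416) 8.775999069213867
full ((0.47537797689437866, 0.20942485332489014), (0.13000375032424927, 0.277986615896225), 8.226164817810059)
```

View pics/top.png

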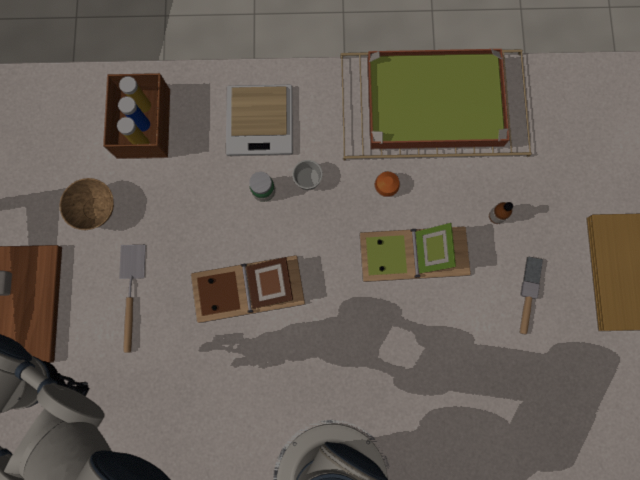

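The picture shows the green stand at about (415, 255). Its card is open on the right half at (434, 246), θ≈0.89, and the free half is on the left. The brown stand is at (245, 288), and the bottle at (503, 211) is the nearest bystander. I'll align the yaw, shut the gripper and go to the card's right side.

```bash
python3 -m jog '{"slide": [[0,0,0],[0,0,0],[0,0,0],[0,0,0],[0,0,0],[0,0,0]], "yaw": [0.181,0.181,0.181,0.181,0.181,0.181]}' 0 20
python3 -m jog '{"slide": [[0.0142,0.0525,0],[0.0142,0.0525,0],[0.0142,0.0525,0],[0.0142,0.0525,0],[0.0142,0.0525,0],[0.0142,0.0525,0],[0.0142,0.0525,0],[0.0142,0.0525,0],[0.0142,0.0525,0],[0.0142,0.0525,0],[0.0142,0.0525,0],[0.0142,0.0525,0],[0.0142,0.0525,0],[0.0142,0.0525,0],[0.0142,0.0525,0],[0.0142,0.0525,0],[0.0142,0.0525,0],[0.0142,0.0525,0],[0,0,0],[0,0,0]], "yaw": [0,0,0,0,0,0,0,0,0,0,0,0,0,0,0,0,0,0,0,0]}'
```

```text
time: 2.1
eef_pos: [0.2689, 0.5642, 0.2312]
orientation: [3.141, 0.054, -0.0]
contact_force: [-0.6, 0.1, -0.0]
width: 0.003
time: 4.6
eef_pos: [0.5618, -0.3694, 0.2309]
orientation: [-3.14, -0.062, 0.001]
contact_force: [-0.3, -0.1, -0.1]
width: -0.005
```

```bash
python3 -m jog '{"slide": [[0,0,0.047],[0,0,0.047],[0,0,0.047],[0,0,0],[0,0,0]], "yaw": [0,0,0,0,0]}'
python3 - <<'E'
from h import *
s=viewer.snapshot("side");cv2.imwrite("pics/s1.png",cv2.resize(s["color"][180:480,150:550],(800,600))[...,::-1])
E
```

```text
time: 5.22
eef_pos: [0.5629, -0.3698, 0.0923]
orientation: [3.14, 0.064, 0.002]
contact_force: [0.3, -0.2, 0.4]
width: 0.003
```

View pics/s1.png

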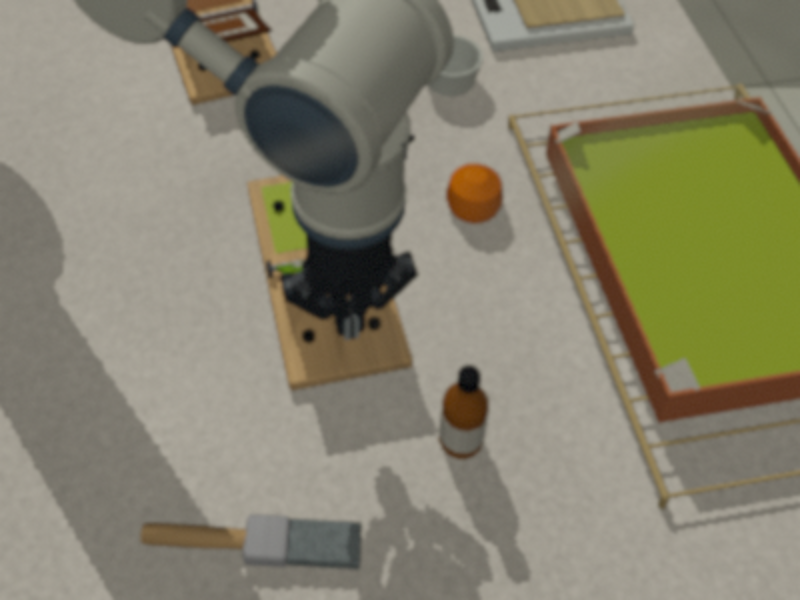

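The fingers are at about (350, 325) in the crop, over the board's right end, behind the card and clear of the bottle at (463, 415). Now I'll push.

```bash
python3 -m jog '{"slide": [[0,-0.02,0],[0,-0.02,0],[0,-0.006,0],[0,-0.006,0],[0,-0.006,-0.002],[0,-0.006,-0.002],[0,-0.006,-0.004],[0,-0.006,-0.004],[0,0,0]], "yaw": [0,0,0,0,0,0,0,0,0]}'
python3 - <<'E'
from h import *
for n in("top","side"):
  s=viewer.snapshot(n);c=cloud(s)
  for d in viewer.regions_of(s,"green_card")[:1]:
    p=c[d["mask"]&(s["z_map"]>0)];print(n,d["conf"],len(p),np.percentile(p,3,0).round(3),np.percentile(p,97,0).round(3))
E
```

```text
time: 6.4
eef_pos: [0.5591, -0.2934, 0.1026]
orientation: [-3.141, -0.063, -0.0]
contact_force: [0.1, 0.1, -0.6]
width: 0.001
top 0.55 198 [ 0.56  -0.272  0.023] [ 0.614 -0.221  0.15 ]
side 0.8 394 [ 0.508 -0.284  0.024] [ 0.614 -0.231  0.133]
```

```bash
python3 -m jog '{"slide": [[0,-0.006,-0.003],[0,-0.006,-0.003],[0,-0.006,-0.003],[0,-0.006,-0.003],[0,-0.006,-0.002],[0,-0.006,-0.002],[0,-0.006,0],[0,-0.006,0],[0,-0.006,0],[0,0,0]], "yaw": [0,0,0,0,0,0,0,0,0,0]}'
python3 -m jog '{"slide": [[0,-0.006,0.001],[0,-0.006,0.001],[0,-0.006,0.001],[0,-0.006,0.001],[0,-0.006,0.002],[0,-0.006,0.002],[0,0,0]], "yaw": [0,0,0,0,0,0,0]}'
python3 - <<'E'
from h import *
s=viewer.snapshot("side");cv2.imwrite("pics/s2.png",cv2.resize(s["color"][180:480,150:550],(800,600))[...,::-1])
s=viewer.snapshot("top");c=cloud(s)
for k in ("green_card","green_stand"):
  for d in viewer.regions_of(s,k)[:1]:
    p=c[d["mask"]&(s["z_map"]>0)];print(k,d["conf"],len(p),np.percentile(p,2,0).round(3),np.percentile(p,98,0).round(3))
E
```

```text
time: 7.85
eef_pos: [0.5568, -0.2394, 0.1182]
orientation: [-3.141, -0.063, 0.0]
contact_force: [0.5, 0.0, 0.3]
width: -0.002
time: 8.72
eef_pos: [0.5553, -0.2034, 0.1101]
orientation: [-3.141, -0.063, 0.001]
contact_force: [0.7, 0.4, 0.2]
width: -0.002
green_card 0.5 17 [ 0.545 -0.19   0.111] [ 0.556 -0.177  0.143]
green_stand 0.74 1244 [ 0.499 -0.364  0.007] [ 0.616 -0.085  0.144]
```

View pics/s2.png

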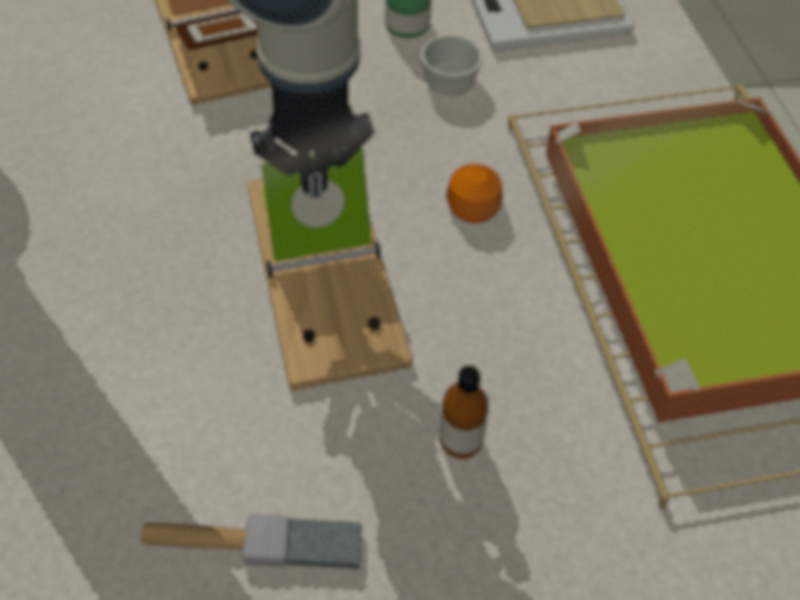

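The card is past upright, with its cream disc visible at (318, 203) and the fingertip behind it. The stand hasn't moved. I'll continue along the arc.

```bash
python3 -m jog '{"slide": [[0,-0.0056,0.0033],[0,-0.0056,0.0033],[0,-0.0056,0.0033],[0,-0.0056,0.0033],[0,-0.0056,0.0033],[0,-0.0056,0.0033],[0,-0.0035,0.0053],[0,-0.0035,0.0053],[0,-0.0035,0.0053],[0,-0.0035,0.0053],[0,-0.0035,0.0053],[0,-0.0035,0.0053],[0,0,0]], "yaw": [0,0,0,0,0,0,0,0,0,0,0,0,0]}'
python3 -m jog '{"slide": [[0,-0.0015,0.005],[0,-0.0015,0.005],[0,-0.0015,0.005],[0,-0.0015,0.005],[0,0,0.004],[0,0,0.003],[0,0,0]], "yaw": [0,0,0,0,0,0,0]}'
```

```text
time: 10.55
eef_pos: [0.553, -0.149, 0.0582]
orientation: [-3.141, -0.063, 0.001]
contact_force: [-0.7, -0.2, -0.3]
width: -0.001
time: 11.42
eef_pos: [0.5529, -0.1434, 0.0315]
orientation: [-3.141, -0.063, 0.0]
contact_force: [-0.3, 0.1, 0.1]
width: 0.001
```

Now I'll press in small steps and watch the force.

```bash
python3 -m jog '{"slide": [[0,0,0.002],[0,0,0.002],[0,0,0]], "yaw": [0,0,0]}'
python3 -m jog '{"slide": [[0,0,0.001],[0,0,0.0005],[0,0,0]], "yaw": [0,0,0]}'
```

```text
time: 11.8
eef_pos: [0.553, -0.1434, 0.0276]
orientation: [-3.141, -0.063, 0.0]
contact_force: [0.5, 0.4, -0.7]
width: 0.001
time: 12.18
eef_pos: [0.5531, -0.1434, 0.0265]
orientation: [3.141, 0.063, 0.0]
contact_force: [-2.0, 1.7, 5.8]
width: -0.001
```

```bash
python3 -m jog '{"slide": [[0,0,0.0005],[0,0,0],[0,0,0]], "yaw": [0,0,0]}'
python3 -m jog '{"slide": [[0,0,-0.002],[0,0,-0.01],[0,0,-0.04],[0,0,-0.05],[0,0,-0.05],[0,0.05,-0.03],[0,0.05,0],[-0.05,0.05,0],[-0.05,0,0],[-0.05,0,0],[0,0,0]], "yaw": [0,0,0,0,0,0,0,0,0,0,0]}'
python3 - <<'E'
from h import *
s=viewer.snapshot("side");save(s,"s3.png")
t=viewer.snapshot("top");cv2.imwrite("pics/t3.png",t["color"][150:400,150:550][...,::-1])
for s in(s,t):
  c=cloud(s)
  for k in ("green_card","green_stand","brown_card","brown_stand"):
    for d in viewer.regions_of(s,k)[:1]:
      m=cv2.erode((d["mask"]&(s["z_map"]>0)).astype(np.uint8),np.ones((3,3)))>0
      p=c[m];q=np.c_[p[:,:2]-p[:,:2].mean(0),np.ones(len(p))];f=np.linalg.lstsq(q,p[:,2],rcond=None)[0]
      r=cv2.minAreaRect(p[:,:2].astype(np.float32))
      print(k,round(d["conf"],2),len(p),"z-plane",f.round(4),"rect",np.round(r[0],3),np.round(r[1],3),round(r[2],1))
E
```

```text
time: 12.55
eef_pos: [0.5531, -0.1434, 0.0263]
orientation: [3.141, 0.063, 0.001]
contact_force: [-3.7, 1.0, 13.2]
width: -0.001
time: 13.92
eef_pos: [0.4117, -0.2929, 0.2083]
orientation: [-3.14, -0.059, 0.002]
contact_force: [0.9, -0.2, 0.7]
width: 0.003
green_card 0.81 1973 z-plane [-0.0003  0.0039  0.0268] rect [ 0.559 -0.17 ] [0.109 0.134] 2.2
green_stand 0.81 5641 z-plane [0.0024 0.0505 0.0204] rect [ 0.56  -0.232] [0.126 0.28 ] 2.2
brown_card 0.82 376 z-plane [ 0.0628 -0.4396  0.0563] rect [0.498 0.15 ] [0.08 0.12] 8.0
green_card 0.73 1703 z-plane [-0.007   0.0145  0.0263] rect [ 0.557 -0.165] [0.104 0.119] 3.9
green_stand 0.61 4389 z-plane [0.0041 0.0445 0.0208] rect [ 0.559 -0.226] [0.127 0.277] 2.7
brown_card 0.92 1661 z-plane [ 0.0694 -0.4555  0.0514] rect [0.485 0.157] [0.107 0.113] 7.8
brown_stand 0.56 4793 z-plane [ 0.0381 -0.1497  0.0308] rect [0.477 0.211] [0.128 0.274] 9.3
```

View pics/s3.png

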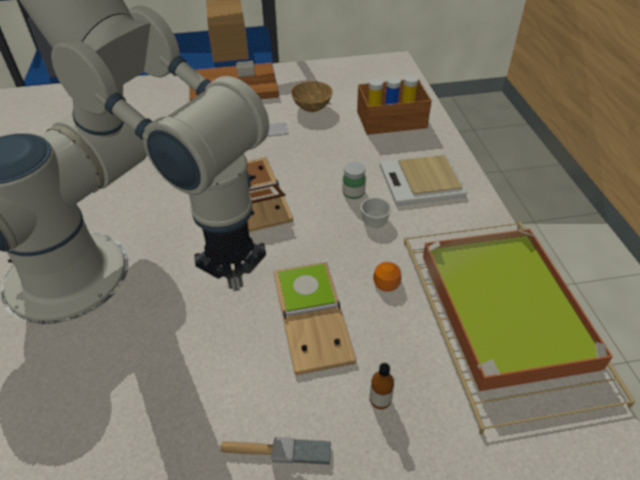

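View pics/t3.png

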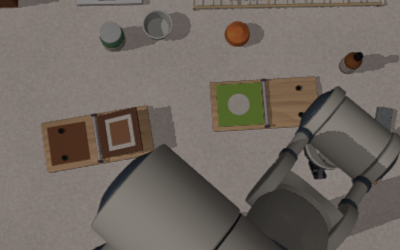

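Both pictures show the green card flat on the other half with its disc up: side view (306, 287), top crop (238, 103). It sits level at 26.5 mm, the stand is where it was, and the robot is clear.

```bash
python3 -m jog '{"slide": [[0,0,0],[0,0,0]], "yaw": [0,0]}'; python3 -c "
from cell import ticket;print(ticket.job_done())"
```

```text
time: 14.68
eef_pos: [0.4148, -0.2932, 0.2076]
orientation: [-3.141, -0.063, 0.0]
contact_force: [0.8, -0.3, 0.1]
width: -0.003
the job is handed in; nothing more can be done
None
```

The green card is turned over its spine and lies flat on the +y half of its stand. I pushed it over with the closed fingertips, pressed it down to about 13 N, then backed off. I handed the job in at about 14.7 s of the 48 s allowed.

- **Green card:** the last pictures show it disc side up. The mean height of its upper face is 26.3 to 26.8 mm, against 26.5 mm for flat. The fitted slope along the card is 0.004 from the side camera and 0.0145 from the top. I put that difference down to depth noise, because the fingertip stopped firmly at 26.3 mm.
- **Green stand:** it stayed within 1 to 2 mm and about 0.5° of its starting pose.
- **Brown card:** it is still at about 0.43 rad, and the top view puts its stand where it was. In the final side picture the detector did not report the brown stand, which was partly hidden.
- **Everything else:** the bystanders look undisturbed in the pictures; I did not re-measure them.
- **Robot:** it is clear of everything, with the TCP at z = 0.21 m and a force reading within noise (under 1 N).

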